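Half-beam exposure on the optical rail

TASK

Bring the sample tube to the lamp: with the shutter still closed, slide the tube carriage along the optical rail until it is fully home against the end stop. Then draw the spring-loaded shutter half open by its green knob, with the pointer on the red mark, and finish while still holding it there, steady; it snaps shut if let go. The sample is light-sensitive, so the shutter stays shut until the carriage is home and never goes past about three quarters open; leave the other things on the bench where they are.

Things in the scene. Friction and masses are not known exactly. Their poses are not given: they have to be found in the camera images.
- optical_rail: fixed black and aluminium optical rail, 440 mm long, 190 mm high. Origin: bench level, on the beam's line. +y runs along the rail from the detector (y about -230 mm) towards the lamp house (y 115 to 200 mm, 78 mm wide, 130 mm high); -x is the side that faces the robot at yaw 0. The shutter's gate frame stands at y 76 to 100 mm, x -87 to 35 mm, top at z 148 mm; a spring barrel (top z 162 mm) sticks out at +x.
- carriage_grip (a point): grip point on the carriage's hand post: an upright orange cylinder 16 mm in diameter, from z 96 to 146 mm, on a thinner steel post; the point lies on its axis at z 125 mm. It stands at the carriage's rear corner on the robot's side (x -44 mm of the rail's frame); the sample tube with its blue cap (34 mm in diameter, top at z 165 mm) stands 44 mm to +x and 56 mm to +y of it.
- carriage (a joint): travel of the tube carriage along the rail's +y axis, m; 0.100 = fully home against the end stop. Starts anywhere from 0 to 0.04. It slides with about 2.5 N of friction and stays where it is left.
- shutter_knob (a point): grip point of the shutter's knob: an upright green cylinder 17 mm in diameter, from z 161 to 189 mm, on top of the gate frame; the point lies on its axis at z 176 mm. Moves with the shutter.
- shutter (a joint): opening of the shutter, m: 0 = closed, 0.048 = fully open, 0.024 = half (pointer on the red mark of the white strip beside the knob's path). It opens along the rail's -x axis (towards the robot at yaw 0) against a return spring: 3 N when closed, 9 N at half, 15 N fully open.
- red_rack: bystander: loose red 60-well tube rack, 71 x 165 x 28 mm; origin at the centre of its underside
- bench_timer: bystander: loose white bench timer, 62 x 62 x 21 mm; origin at the centre of its underside
- yellow_tip_box: bystander: loose tip box with a yellow top, 92 x 124 x 56 mm; origin at the centre of its underside
- red_marker: bystander: loose white marker pen with a red cap, 135 mm long, 17 mm thick; origin at its underside

How it is judged:
On the way:
1. the carriage is home against the end stop, the shutter still closed (value of joint carriage above 0.096 m and value of joint shutter below 0.006 m), for 0.2 s.
At the end, for the whole second after the job is handed in: The carriage is home (0.100 m, at most 4 mm short), and the fingers hold the shutter still (under 10 mm/s, touching it with more than 2 N) at half travel, 24 mm open, 5 mm more or less, through the last second (value of joint carriage above 0.096 m and value of joint shutter between 0.019 and 0.029 m and velocity of joint shutter between -0.01 and 0.01 m/s and contact force between the fingers and shutter above 2 N); the arm keeps its last pose, push and grip.
It fails at once if the shutter opened by more than 6 mm while the carriage is more than 6 mm short of its stop (value of joint shutter above 0.006 m and value of joint carriage below 0.094 m).
It fails at once if the shutter opened past three quarters (38 mm) (value of joint shutter above 0.038 m).
It fails at once if a bystander pushed more than 30 mm from its place (distance of any of red_rack, bench_timer, yellow_tip_box, red_marker from where it was at the start of the episode above 0.03 m).
It also fails if it takes over 45 s, if anything falls off the work surface, if the arm or the gripper's body presses on something with over 40 N, if the wrist force passes 120 N, or if a joint passes its speed limit or range.

ROBOT

A 7-joint arm with a two-finger parallel gripper is mounted at the origin on a cart in front of the work surface, level with it; the furniture and walls round the work are solid. World frame = base frame: x ahead of the robot, y to its left, z up, the work surface at z = 0. Lengths are in m, angles in rad, forces in N, time in s.
With the tool pointing down it reaches from about 0.425 to 0.925 m from the base axis. Payload 6.8 kg.
Tool frame: the origin (TCP) lies between the finger pads; the fingertips stand 11 mm ahead of it and the grasp point (between the pads) lies 8 mm behind it; z points along the fingers, y is the line along which they close (so a half turn about z gives the same grasp; the last joint's range is limited). The gripper opens to 85 mm and grips with 20 to 120 N. Pads are 22 mm wide; open, the fingers measure 114 mm over their backs; the gripper's body (76 mm by 85 mm) begins 54 mm behind the grasp point. The pads swing forward as they close: fully open they stand 13 mm farther back than shut.
Start: joints at [1.229, 0.477, 0.022, 1.555, -0.011, 1.109, -0.083], TCP at [0.156, -0.657, 0.242] pointing down, gripper open.
Joint ranges: [-2.96, 2.96], [-0.34, 2.1], [-1.41, 1.46], [0.24, 2.44], [-1.37, 4.51], [0.17, 1.92], [-2.96, 2.96]. Speed limits (rad/s): [2.39, 2.39, 3.14, 3.14, 3.14, 3.14, 3.14].

INTERFACE

Orientations are given as a rotation vector (axis times angle).
In Python, from bench import r gives the robot as it stands.
- The arm moves only by the tool send_rows, never from a script. Its argument "deltas" is a list of rows, each an object of numbers: "dx", "dy", "dz": the shift along the world's x, y, z in mm; "rx", "ry", "rz": the turn, a rotation vector about the world's x, y, z in degrees. A call has 1 to 5 rows; each row is the pose to reach, as a shift and turn from the pose commanded when the call began; what a row does not reach only later rows make up. A row lasts 1/12 s, in which the tool goes at most 41.7 mm and 7.16 degrees, less where a joint would pass 70% of its speed; a pose out of reach is approached as far as the arm can. A call with a gripper value outside its range is refused whole. "jaw" is the finger opening in mm, from 0 to 85.4, set as the call begins (left out, the last holds). The fingers move at their own pace and stop on an object; "newtons" is the grip in N (left out, the last holds). Time passes only in rows, so rows that repeat a pose let the fingers close. It gives the time, the measured TCP pose, the force, the opening and the grip force at its end, in the units of the state.
- r.get_obs(): the state, without advancing time (a new reading comes with each control period).
- r.grab_frame(name): name is "scene" or "top"; returns a dict with "frame" (420x560x3 uint8, blue, green, red), "z_map" (420x560 float32, m along the optical axis (not along the pixel's ray), 0 where there is no reading), "vertical_fov" (degrees; the focal length in pixels is half the picture's height over the tangent of half this angle, whatever the lens; pixels are square), "cx", "cy" (the principal point, pixels), "xyz" and "orientation" of the camera in the world. Camera axes: x right, y down, z forward; pixel columns grow to the right and rows downward; lengths in m; the calibration is good to about 2 mm. A picture is of the moment at which its call begins.
- r.hand_in(): hands the job in; it is judged then, once.
The state is a dict: "clock": time; "joints": joint angles; "qvel": joint speeds; "tau": joint torques, N m; "tcp_pos": TCP position; "orientation": TCP orientation; "contact_force": force on the tool from outside, world axes, zero at the start; "moment": the same for the moment, N m; "grip_width": finger opening in m; "gripper_force": force on a finger pad.
Only numpy, scipy, OpenCV 4.12 (cv2) and the standard library are available. Lean on these libraries where they do the work, as an engineer would, in place of code of your own. Each camera call takes 0.05 s, during which the arm holds its last target. There are 200 camera calls.

## Working session

There is one attempt and no reset: what is moved stays moved. The work goes in short steps, Python scripts to look and compute and a tool call to move; the robot and the scene stay as the last step left them, time stands still between calls to the robot, and variables do not carry over. Pictures are saved under pics/ and viewed, at most 10 in all, crops included, and the job is handed in when it is done.

Besides the shell and the picture viewer there is one more tool, called after "Call:" as name(argument=value, ...) on one line, values as JSON. send_rows: Moves the arm, as the interface text tells. Its arguments: {"type":"object","properties":{"deltas":{"type":"array","items":{"type":"object","properties":{"dx":{"type":"number"},"dy":{"type":"number"},"dz":{"type":"number"},"rx":{"type":"number"},"ry":{"type":"number"},"rz":{"type":"number"}}}},"jaw":{"type":"number"},"newtons":{"type":"number"}},"required":["deltas"]}

```bash
ls; mkdir -p pics; cat > h.py <<'E'
import numpy as np, cv2
from scipy.spatial.transform import Rotation as R
from bench import r
def grab(n):
    f=r.grab_frame(n); np.savez('%s.npz'%n,**{k:np.array(v) for k,v in f.items()}); return f
def load(n): return dict(np.load('%s.npz'%n))
def rot(f):
    o=np.array(f['orientation'],float)
    return o if o.shape==(3,3) else R.from_rotvec(o).as_matrix()
def xyz(f,u=None,v=None):
    h,w=f['z_map'].shape; fl=h/2/np.tan(np.radians(float(f['vertical_fov']))/2)
    U,V=np.meshgrid(np.arange(w),np.arange(h)); z=f['z_map']
    P=np.stack([(U-f['cx'])/fl*z,(V-f['cy'])/fl*z,z],-1)@rot(f).T+np.array(f['xyz'])
    return P if u is None else P[v,u]
E
python3 - <<'E'
from h import *
for n in('scene','top'):
    f=grab(n); print(n,f['vertical_fov'],f['xyz'],f['orientation'],f['cx'],f['cy'])
    cv2.imwrite(f'pics/{n}0.png',cv2.resize(f['frame'],(800,600),interpolation=cv2.INTER_CUBIC))
print(r.get_obs())
E
```

```text
pics
scene 48.20418515658565 [ 0.06432766 -0.75911185  1.14350271] [-2.39390985  0.68511554 -0.23275862] 272.15154636240106 202.24717058184513
top 56.22598019589654 [ 0.39590685 -0.05752591  1.30011668] [-2.15720048  2.21894473 -0.0989561 ] 271.70095035156555 209.4956901204691
{'clock': 0.1, 'joints': array([ 1.22893431,  0.47776067,  0.02231572,  1.556322  , -0.01148284,
        1.10928836, -0.08307923]), 'qvel': array([-0.00064539, -0.00440264,  0.00110502, -0.00171768, -0.00040507,
        0.0008189 ,  0.00099603]), 'tau': array([ 5.48319571e-03, -5.97760606e+01,  1.61412198e+00, -2.81953293e+01,
        1.28602283e-02,  5.11719642e-03, -9.30059997e-06]), 'tcp_pos': array([ 0.15624389, -0.65615425,  0.24140632]), 'orientation': array([-3.11853573e+00, -3.66281434e-01,  4.94589696e-04]), 'contact_force': array([-0.03392185, -0.27762151, -0.19847406]), 'moment': array([-0.00661387,  0.00664254,  0.00265063]), 'gripper_force': 0.0, 'grip_width': 0.08542641255581222}
```

View pics/scene0.png

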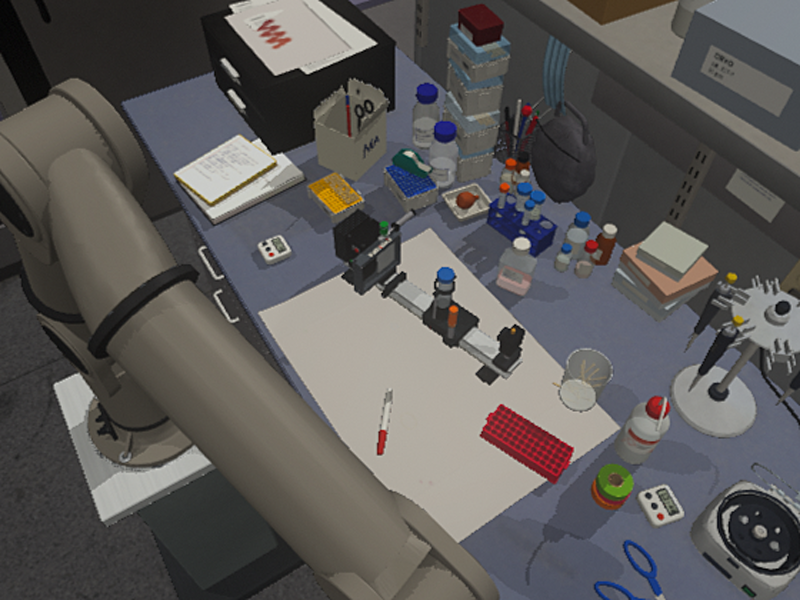

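View pics/top0.png

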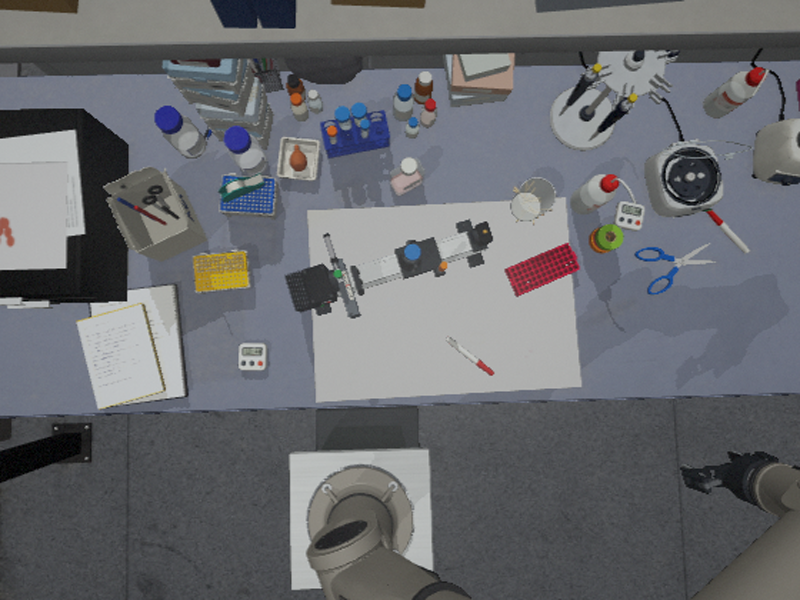

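The scene picture shows the orange post at about (453,315), the blue cap at (446,273) and the green knob at (384,228). In the top picture they are at (444,266), (412,252) and (337,272), with the rail running right to left and slightly towards the robot.

```bash
python3 - <<'E'
from h import *
s=.7
for n,boxes in(('top',dict(orange=(444,266),blue=(412,252),green=(337,272))),('scene',dict(orange=(453,315),blue=(446,273),green=(384,228)))):
    f=load(n);P=xyz(f);hsv=cv2.cvtColor(f['frame'],cv2.COLOR_BGR2HSV)
    rng=dict(orange=(5,18),blue=(95,115),green=(50,85))
    for k,(u,v) in boxes.items():
        u,v=int(u*s),int(v*s);m=np.zeros(hsv.shape[:2],bool);m[v-16:v+17,u-14:u+15]=1
        m&=(hsv[...,0]>=rng[k][0])&(hsv[...,0]<=rng[k][1])&(hsv[...,1]>110)&(f['z_map']>0)
        m&=P[...,2]>.06
        q=P[m];
        if not len(q): print(n,k,'none');continue
        t=q[q[:,2]>np.percentile(q[:,2],90)-.008]
        print(n,k,len(q),'uv',np.argwhere(m).mean(0)[::-1],'med',np.median(q,0),'top mean',t.mean(0),'zmax',q[:,2].max())
f=load('top');P=xyz(f)
for u,v in((315,290),(480,235),(355,275),(470,240)): print(u,v,P[int(v*s),int(u*s)])
img=np.hstack([f['frame'][150:230,190:350]]);cv2.imwrite('pics/c1.png',cv2.resize(img,(800,400),interpolation=cv2.INTER_CUBIC))
E
```

```text
top orange 28 uv [309.92857143 186.10714286] med [ 0.55140593 -0.18948379  0.14606016] top mean [ 0.55283088 -0.1899053   0.14670074] zmax 0.15069228729598638
top blue 105 uv [288.41904762 175.95238095] med [ 0.58045341 -0.12445334  0.16560391] top mean [ 0.58023636 -0.12479456  0.16551977] zmax 0.17174534148538556
top green 23 uv [235.7826087  191.08695652] med [0.53721359 0.02646492 0.19018009] top mean [0.53683786 0.02708605 0.19014722] zmax 0.1938133186834219
scene orange 87 uv [316.54022989 220.7816092 ] med [ 0.54993512 -0.19663376  0.12713855] top mean [ 0.55179276 -0.19454141  0.14447006] zmax 0.1489373451542093
scene blue 110 uv [311.40909091 192.20909091] med [ 0.57679147 -0.13039958  0.16375893] top mean [ 0.57772155 -0.12891483  0.16380328] zmax 0.16849662612072358
scene green 39 uv [268.12820513 158.66666667] med [0.53339414 0.02227835 0.18553476] top mean [0.53526528 0.02353489 0.1879063 ] zmax 0.19106689120286113
315 290 [0.51022718 0.07980897 0.12728461]
480 235 [ 0.61979639 -0.27343236  0.12351638]
355 275 [ 0.55166713 -0.00081519  0.04162287]
470 240 [ 0.62235928 -0.26471639  0.04437995]
```

View pics/c1.png

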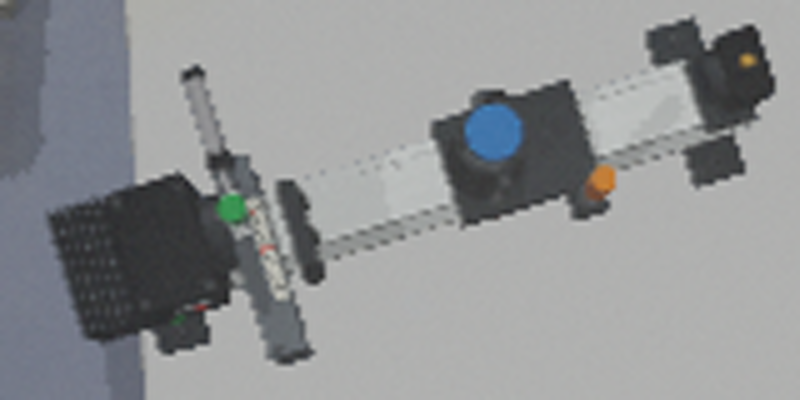

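The crop shows the knob at (232,208) beside the white strip, whose red mark is at (267,247). The carriage's post is at (600,182), and the barrel starts at (220,160).

```bash
python3 - <<'E'
from h import *
f=load('top');P=xyz(f)
def c(u,v): return P[150+round(v/5),190+round(u/5)]
# gate frame line, detector, lamp corners, rail edges
for n,p in dict(gateA=(248,175),gateB=(288,345),barrel=(193,78),lampA=(60,222),lampB=(95,330),lampC=(180,185),lampD=(222,290),strip0=(258,225),strip1=(282,290),red=(267,247)).items(): print(n,c(*p).round(4))
q=P[150:230,190:350].reshape(-1,3);g=f['frame'][150:230,190:350].reshape(-1,3)
m=(q[:,2]>.03)&(q[:,2]<.07)&(g.min(1)>125)
x=q[m]; d=np.linalg.svd(x[:,:2]-x[:,:2].mean(0))[2][0]; print(m.sum(),x.mean(0),np.degrees(np.arctan2(-d[0],d[1])))
rect=cv2.minAreaRect(x[:,:2].astype(np.float32)*1000); print(rect)
E
```

```text
gateA [0.56   0.0175 0.1476]
gateB [ 0.4589 -0.0037  0.1476]
barrel [0.615  0.0475 0.1611]
lampA [0.5383 0.1324 0.1315]
lampB [0.4722 0.1134 0.1266]
lampC [0.5577 0.0607 0.1294]
lampD [0.4955 0.0397 0.1104]
strip0 [0.53   0.0122 0.1487]
strip1 [0.4911 0.0013 0.1509]
red [0.5179 0.0095 0.1503]
522 [ 0.58070361 -0.12364271  0.0338079 ] 15.262125703460017
((592.352294921875, -36.14031982421875), (457.9889831542969, 141.21934509277344), 82.66548919677734)
```

Call:
send_rows(deltas=[{"dx": 25,"dy": 30,"dz": 5,"rz": 1},{"dx": 50,"dy": 60,"dz": 5,"rz": 2},{"dx": 75,"dy": 90,"dz": 5,"rz": 3},{"dx": 100,"dy": 120,"dz": 5,"rz": 3},{"dx": 125,"dy": 150,"dz": 5,"rz": 3}], jaw=50, newtons=40)

```text
$.deltas[0]: bad value
```

Call:
send_rows(deltas=[{"dx": 25,"dy": 30,"dz": 5,"rx": 0,"ry": 0,"rz": 1},{"dx": 50,"dy": 60,"dz": 5,"rx": 0,"ry": 0,"rz": 2},{"dx": 75,"dy": 90,"dz": 5,"rx": 0,"ry": 0,"rz": 2},{"dx": 100,"dy": 120,"dz": 5,"rx": 0,"ry": 0,"rz": 2},{"dx": 125,"dy": 150,"dz": 5,"rx": 0,"ry": 0,"rz": 2}], jaw=50, newtons=40)

```text
clock: 0.52
tcp_pos: [0.2821, -0.5049, 0.247]
orientation: [-3.113, -0.42, 0.0]
contact_force: [0.6, -0.7, -0.1]
grip_width: 0.0499
gripper_force: 0.0
```

Call:
send_rows(deltas=[{"dx": 27,"dy": 31,"dz": 0,"rx": 0,"ry": 0,"rz": 0},{"dx": 54,"dy": 62,"dz": 0,"rx": 0,"ry": 0,"rz": 0},{"dx": 81,"dy": 93,"dz": 0,"rx": 0,"ry": 0,"rz": 0},{"dx": 108,"dy": 124,"dz": 0,"rx": 0,"ry": 0,"rz": 0},{"dx": 135,"dy": 155,"dz": 0,"rx": 0,"ry": 0,"rz": 0}])

```text
clock: 0.93
tcp_pos: [0.4171, -0.3498, 0.2472]
orientation: [-3.113, -0.421, 0.0]
contact_force: [0.1, -0.9, 0.5]
grip_width: 0.0498
gripper_force: 0.0
```

Call:
send_rows(deltas=[{"dx": 27,"dy": 31,"dz": -5,"rx": 0,"ry": 0,"rz": 0},{"dx": 54,"dy": 62,"dz": -15,"rx": 0,"ry": 0,"rz": 0},{"dx": 81,"dy": 93,"dz": -25,"rx": 0,"ry": 0,"rz": 0},{"dx": 108,"dy": 124,"dz": -35,"rx": 0,"ry": 0,"rz": 0},{"dx": 134,"dy": 157,"dz": -40,"rx": 0,"ry": 0,"rz": 0}])

```text
clock: 1.35
tcp_pos: [0.5491, -0.1952, 0.2062]
orientation: [-3.113, -0.42, 0.003]
contact_force: [0.4, -1.4, 0.7]
grip_width: 0.05
gripper_force: 0.0
```

```bash
python3 - <<'E'
from h import *
o=r.get_obs();print(o['tcp_pos'],o['orientation'],o['joints'].round(2))
f=grab('top');g=grab('scene')
a=cv2.resize(f['frame'][140:230,190:350],(800,450),interpolation=cv2.INTER_CUBIC)
b=cv2.resize(g['frame'][130:270,220:400],(770,600),interpolation=cv2.INTER_CUBIC)
cv2.imwrite('pics/s1.png',b)
E
```

```text
[ 0.54906126 -0.19515402  0.20620958] [-3.11291113e+00 -4.19912298e-01  2.66995318e-03] [ 0.42  0.38 -0.24  1.8   0.1   0.97 -1.16]
```

View pics/s1.png

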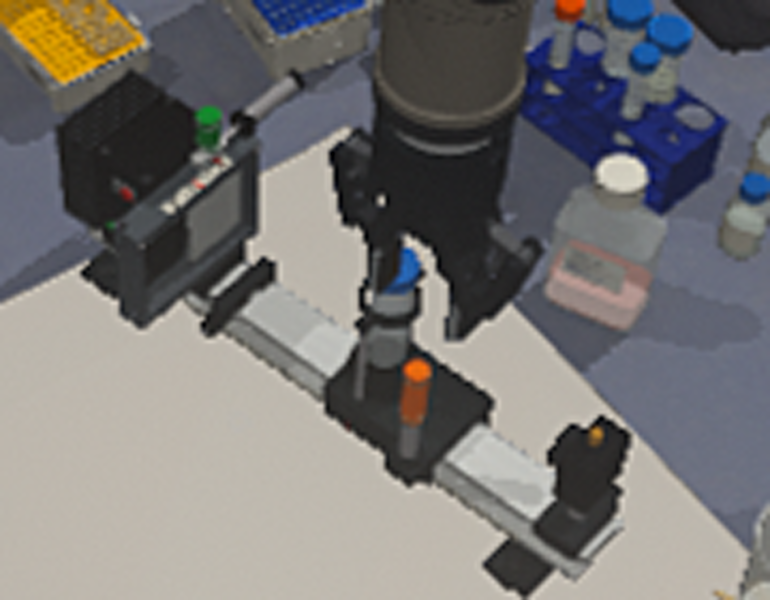

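The picture shows the jaws above and either side of the orange post at (417,390), along the rail, clear of the blue cap at (403,270). I'm lowering onto the post.

Call:
send_rows(deltas=[{"dx": 2,"dy": 2,"dz": -25,"rx": 0,"ry": 0,"rz": 0},{"dx": 2,"dy": 2,"dz": -50,"rx": 0,"ry": 0,"rz": 0},{"dx": 2,"dy": 2,"dz": -70,"rx": 0,"ry": 0,"rz": 0},{"dx": 2,"dy": 2,"dz": -85,"rx": 0,"ry": 0,"rz": 0},{"dx": 2,"dy": 2,"dz": -87,"rx": 0,"ry": 0,"rz": 0}])

```text
clock: 1.87
tcp_pos: [0.5484, -0.1942, 0.1174]
orientation: [-3.111, -0.421, 0.008]
contact_force: [0.2, -0.7, -0.2]
grip_width: 0.05
gripper_force: 0.0
```

Call:
send_rows(deltas=[{"dx": 0,"dy": 0,"dz": 0,"rx": 0,"ry": 0,"rz": 0},{"dx": 0,"dy": 0,"dz": 0,"rx": 0,"ry": 0,"rz": 0},{"dx": 0,"dy": 0,"dz": 0,"rx": 0,"ry": 0,"rz": 0},{"dx": 0,"dy": 0,"dz": 0,"rx": 0,"ry": 0,"rz": 0},{"dx": 0,"dy": 0,"dz": 0,"rx": 0,"ry": 0,"rz": 0}], jaw=8, newtons=30)

```text
clock: 2.28
tcp_pos: [0.5514, -0.1946, 0.1219]
orientation: [3.113, 0.421, 0.003]
contact_force: [-1.3, 2.4, 4.9]
grip_width: 0.0152
gripper_force: 29.8
```

Call:
send_rows(deltas=[{"dx": -2.7,"dy": 9.6,"dz": -2,"rx": 0,"ry": 0,"rz": 0},{"dx": -5.3,"dy": 19.3,"dz": -2,"rx": 0,"ry": 0,"rz": 0},{"dx": -8,"dy": 29,"dz": -2,"rx": 0,"ry": 0,"rz": 0},{"dx": -10.7,"dy": 38.6,"dz": -2,"rx": 0,"ry": 0,"rz": 0},{"dx": -13.3,"dy": 48.2,"dz": -2,"rx": 0,"ry": 0,"rz": 0}])

```text
clock: 2.7
tcp_pos: [0.5385, -0.1493, 0.1217]
orientation: [3.109, 0.416, 0.005]
contact_force: [-6.4, -5.0, 20.4]
grip_width: 0.0151
gripper_force: 31.6
```

Call:
send_rows(deltas=[{"dx": -1.3,"dy": 4.8,"dz": 4,"rx": 0,"ry": 0,"rz": 0},{"dx": -2.7,"dy": 9.6,"dz": 4,"rx": 0,"ry": 0,"rz": 0},{"dx": -4,"dy": 14.5,"dz": 4,"rx": 0,"ry": 0,"rz": 0}])

```text
clock: 2.95
tcp_pos: [0.5334, -0.1323, 0.1222]
orientation: [3.113, 0.42, 0.0]
contact_force: [2.6, -2.8, -9.6]
grip_width: 0.0153
gripper_force: 33.0
```

Call:
send_rows(deltas=[{"dx": -1.3,"dy": 4.8,"dz": -2,"rx": 0,"ry": 0,"rz": 0},{"dx": -2.7,"dy": 9.6,"dz": -2,"rx": 0,"ry": 0,"rz": 0},{"dx": -4,"dy": 14.5,"dz": -2,"rx": 0,"ry": 0,"rz": 0}])

```text
clock: 3.2
tcp_pos: [0.5296, -0.1189, 0.1221]
orientation: [3.111, 0.418, 0.001]
contact_force: [-3.5, -4.4, 8.8]
grip_width: 0.0151
gripper_force: 34.7
```

Call:
send_rows(deltas=[{"dx": -1.1,"dy": 3.9,"dz": 0,"rx": 0,"ry": 0,"rz": 0},{"dx": -2.1,"dy": 7.7,"dz": 0,"rx": 0,"ry": 0,"rz": 0}])

```text
clock: 3.37
tcp_pos: [0.5274, -0.1111, 0.122]
orientation: [3.112, 0.418, 0.0]
contact_force: [-3.5, -4.4, 7.8]
grip_width: 0.0152
gripper_force: 34.8
```

Call:
send_rows(deltas=[{"dx": -1.1,"dy": 3.9,"dz": 1,"rx": 0,"ry": 0,"rz": 0},{"dx": -2.1,"dy": 7.7,"dz": 1,"rx": 0,"ry": 0,"rz": 0}])

```text
clock: 3.53
tcp_pos: [0.5254, -0.1043, 0.1222]
orientation: [3.11, 0.418, 0.001]
contact_force: [3.3, -16.2, -6.1]
grip_width: 0.0149
gripper_force: 33.7
```

Call:
send_rows(deltas=[{"dx": -1.1,"dy": 3.9,"dz": 0,"rx": 0,"ry": 0,"rz": 0},{"dx": -1.1,"dy": 3.9,"dz": 0,"rx": 0,"ry": 0,"rz": 0}])

```text
clock: 3.7
tcp_pos: [0.5254, -0.1044, 0.1222]
orientation: [3.107, 0.413, 0.004]
contact_force: [4.5, -18.1, -5.5]
grip_width: 0.015
gripper_force: 33.9
```

Call:
send_rows(deltas=[{"dx": 0,"dy": 0,"dz": 0,"rx": 0,"ry": 0,"rz": 0},{"dx": 0,"dy": 0,"dz": 0,"rx": 0,"ry": 0,"rz": 0},{"dx": 0,"dy": 0,"dz": 0,"rx": 0,"ry": 0,"rz": 0}], jaw=40)

```text
clock: 3.95
tcp_pos: [0.5244, -0.0971, 0.1218]
orientation: [-3.112, -0.422, -0.001]
contact_force: [-0.5, 0.6, -0.6]
grip_width: 0.0399
gripper_force: 0.0
```

Call:
send_rows(deltas=[{"dx": 0,"dy": -4,"dz": 20,"rx": 0,"ry": 0,"rz": 0},{"dx": 0,"dy": -4,"dz": 50,"rx": 0,"ry": 0,"rz": 0},{"dx": 0,"dy": -4,"dz": 85,"rx": 0,"ry": 0,"rz": 0},{"dx": 0,"dy": -4,"dz": 120,"rx": 0,"ry": 0,"rz": 0},{"dx": -10,"dy": 0,"dz": 140,"rx": 0,"ry": 0,"rz": 7}])

```text
clock: 4.37
tcp_pos: [0.5167, -0.0974, 0.2657]
orientation: [3.08, 0.611, 0.009]
contact_force: [0.4, 0.2, 0.3]
grip_width: 0.0402
gripper_force: 0.0
```

```bash
python3 - <<'E'
from h import *
g=grab('scene')
cv2.imwrite('pics/s2.png',cv2.resize(g['frame'][130:270,220:400],(770,600),interpolation=cv2.INTER_CUBIC))
E
```

```text
(no output)
```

View pics/s2.png

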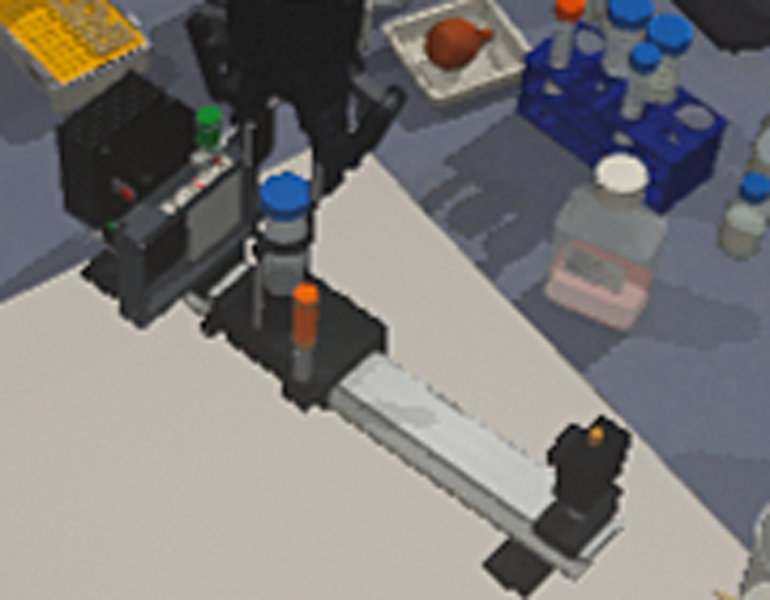

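The carriage has reached the stop bar at about (205,325), and the shutter is still closed with its knob at (208,128). Next I'm turning the tool and moving over the knob.

Call:
send_rows(deltas=[{"dx": 4,"dy": 20,"dz": 0,"rx": 0,"ry": 0,"rz": 7},{"dx": 8,"dy": 40,"dz": 0,"rx": 0,"ry": 0,"rz": 14},{"dx": 12,"dy": 60,"dz": 0,"rx": 0,"ry": 0,"rz": 21},{"dx": 15,"dy": 80,"dz": 0,"rx": 0,"ry": 0,"rz": 28},{"dx": 19,"dy": 100,"dz": 0,"rx": 0,"ry": 0,"rz": 35}])

```text
clock: 4.83
tcp_pos: [0.5328, 0.0039, 0.2615]
orientation: [-2.75, -1.518, 0.0]
contact_force: [-0.3, -0.3, -0.3]
grip_width: 0.0401
gripper_force: 0.0
```

Call:
send_rows(deltas=[{"dx": 0,"dy": 10,"dz": 0,"rx": 0,"ry": 0,"rz": 7},{"dx": 0,"dy": 20,"dz": 0,"rx": 0,"ry": 0,"rz": 14},{"dx": 0,"dy": 22,"dz": 0,"rx": 0,"ry": 0,"rz": 21},{"dx": 0,"dy": 22,"dz": 0,"rx": 0,"ry": 0,"rz": 28},{"dx": 0,"dy": 22,"dz": 0,"rx": 0,"ry": 0,"rz": 35}])

```text
clock: 5.25
tcp_pos: [0.5327, 0.0255, 0.2614]
orientation: [-2.164, -2.276, -0.0]
contact_force: [0.3, -0.7, -0.7]
grip_width: 0.04
gripper_force: 0.0
```

Call:
send_rows(deltas=[{"dx": 0,"dy": 0,"dz": 0,"rx": 0,"ry": 0,"rz": 7},{"dx": 0,"dy": 0,"dz": 0,"rx": 0,"ry": 0,"rz": 13},{"dx": 0,"dy": 0,"dz": 0,"rx": 0,"ry": 0,"rz": 13}])

```text
clock: 5.5
tcp_pos: [0.5328, 0.0249, 0.2614]
orientation: [-1.897, -2.503, -0.0]
contact_force: [-0.0, 0.5, 0.1]
grip_width: 0.04
gripper_force: 0.0
```

```bash
python3 - <<'E'
from h import *
o=r.get_obs();print(o['tcp_pos'],o['orientation'],o['joints'].round(2), 'tool y',R.from_rotvec(o['orientation']).as_matrix()[:,1], 'z',R.from_rotvec(o['orientation']).as_matrix()[:,2])
g=grab('scene')
cv2.imwrite('pics/s3.png',cv2.resize(g['frame'][110:220,200:340],(764,600),interpolation=cv2.INTER_CUBIC))
E
```

```text
[0.53280485 0.02486688 0.26137067] [-1.89720354e+00 -2.50289148e+00 -3.21244586e-04] [ 0.33  0.28 -0.58  1.84  0.17  1.07 -0.05] tool y [ 9.62807711e-01  2.70187266e-01 -3.90562422e-04] z [-6.06749671e-04  7.16617827e-04 -9.99999559e-01]
```

View pics/s3.png

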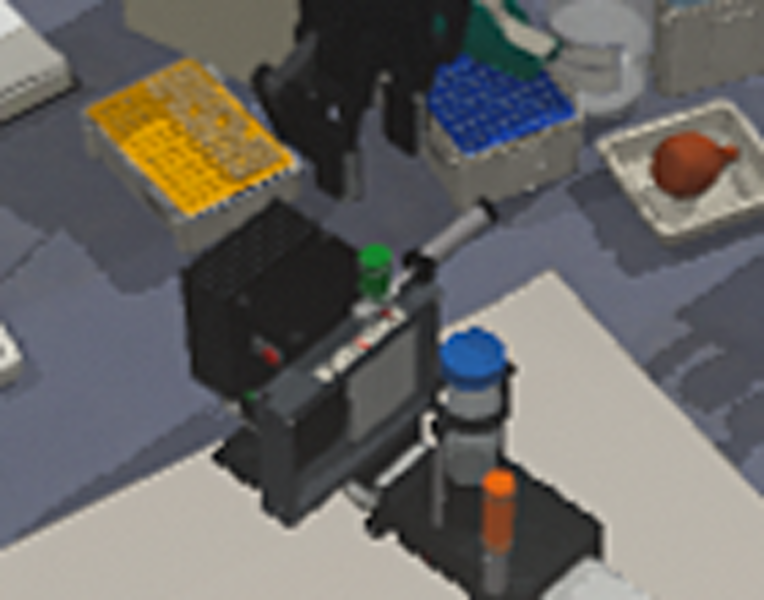

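The jaws sit above the green knob (375,270), aligned across the gate. The barrel at (420,262) stays below fingertip height, so I'm lowering.

Call:
send_rows(deltas=[{"dx": 3,"dy": 0,"dz": -25,"rx": 0,"ry": 0,"rz": 0},{"dx": 3,"dy": 0,"dz": -50,"rx": 0,"ry": 0,"rz": 0},{"dx": 3,"dy": 0,"dz": -70,"rx": 0,"ry": 0,"rz": 0},{"dx": 3,"dy": 0,"dz": -82,"rx": 0,"ry": 0,"rz": 0},{"dx": 3,"dy": 0,"dz": -85,"rx": 0,"ry": 0,"rz": 0}])

```text
clock: 5.97
tcp_pos: [0.5347, 0.024, 0.1745]
orientation: [-1.904, -2.495, 0.004]
contact_force: [-0.3, 0.4, 0.8]
grip_width: 0.04
gripper_force: 0.0
```

Call:
send_rows(deltas=[{"dx": 0,"dy": 0,"dz": 0,"rx": 0,"ry": 0,"rz": 0},{"dx": 0,"dy": 0,"dz": 0,"rx": 0,"ry": 0,"rz": 0},{"dx": 0,"dy": 0,"dz": 0,"rx": 0,"ry": 0,"rz": 0},{"dx": 0,"dy": 0,"dz": 0,"rx": 0,"ry": 0,"rz": 0}], jaw=8, newtons=50)

```text
clock: 6.3
tcp_pos: [0.536, 0.024, 0.1776]
orientation: [1.904, 2.498, -0.0]
contact_force: [-4.7, -0.3, 4.1]
grip_width: 0.0154
gripper_force: 49.1
```

Call:
send_rows(deltas=[{"dx": -3.9,"dy": -1.1,"dz": 0,"rx": 0,"ry": 0,"rz": 0},{"dx": -7.7,"dy": -2.1,"dz": 0,"rx": 0,"ry": 0,"rz": 0},{"dx": -11.6,"dy": -3.2,"dz": 0,"rx": 0,"ry": 0,"rz": 0},{"dx": -15.4,"dy": -4.3,"dz": 0,"rx": 0,"ry": 0,"rz": 0},{"dx": -19.3,"dy": -5.4,"dz": 0,"rx": 0,"ry": 0,"rz": 0}])

```text
clock: 6.72
tcp_pos: [0.519, 0.0192, 0.1777]
orientation: [1.902, 2.496, 0.008]
contact_force: [8.3, 2.6, -4.5]
grip_width: 0.0153
gripper_force: 49.0
```

```bash
python3 - <<'E'
from h import *
o=r.get_obs();p=o['tcp_pos'];print(p,o['contact_force'])
e=np.array([-.963,-.269,0]);print('along',(p-[.536,.024,.1776])@e*1000,'F',-o['contact_force']@e)
E
```

```text
[0.51898942 0.01915441 0.17765814] [ 8.32354228  2.6385434  -4.54541139]
along 17.68464858833502 F 8.725339392757002
```

Call:
send_rows(deltas=[{"dx": -2,"dy": -0.5,"dz": 0,"rx": 0,"ry": 0,"rz": 0},{"dx": -4,"dy": -1,"dz": 0,"rx": 0,"ry": 0,"rz": 0},{"dx": -4,"dy": -1,"dz": 0,"rx": 0,"ry": 0,"rz": 0},{"dx": -4,"dy": -1,"dz": 0,"rx": 0,"ry": 0,"rz": 0}])

```text
clock: 7.05
tcp_pos: [0.5153, 0.0181, 0.1777]
orientation: [1.902, 2.496, 0.008]
contact_force: [7.9, 2.1, -4.0]
grip_width: 0.015
gripper_force: 48.9
```

```bash
python3 - <<'E'
from h import *
o=r.get_obs();p=o['tcp_pos'];print(p,o['contact_force'])
e=np.array([-.963,-.269,0]);print('along',(p-[.536,.024,.1776])@e*1000,'F',-o['contact_force']@e)
g=grab('scene')
cv2.imwrite('pics/s4.png',cv2.resize(g['frame'][140:195,230:300],(764,600),interpolation=cv2.INTER_CUBIC))
E
```

```text
[0.51529932 0.01811253 0.17767239] [ 7.93924954  2.12512345 -4.04155412]
along 21.518484238666378 F 8.21715551801639
```

View pics/s4.png

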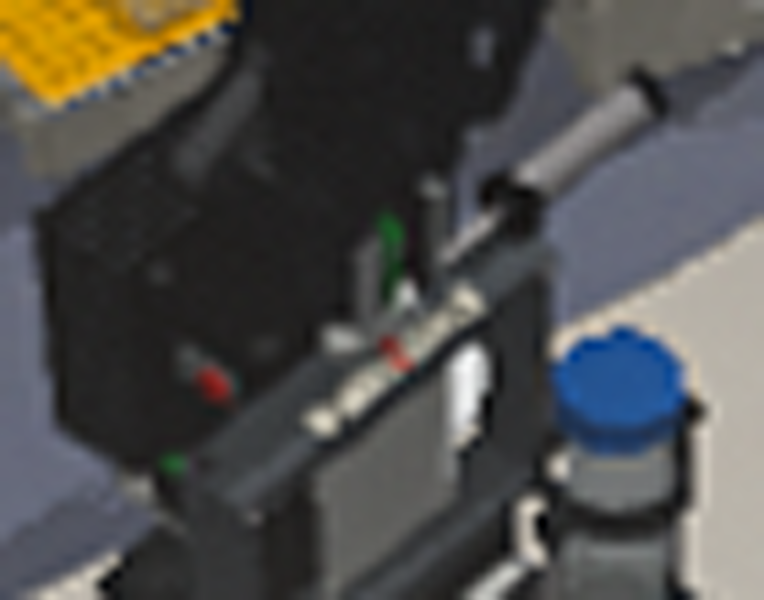

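The pointer now lies over the strip's red mark at about (393,352), with the knob between the fingers. Force (8.2 N) and travel (21.5 mm) agree, so I'm adding about 2 mm and settling.

Call:
send_rows(deltas=[{"dx": -2,"dy": -0.5,"dz": 0,"rx": 0,"ry": 0,"rz": 0},{"dx": -2,"dy": -0.5,"dz": 0,"rx": 0,"ry": 0,"rz": 0},{"dx": -2,"dy": -0.5,"dz": 0,"rx": 0,"ry": 0,"rz": 0},{"dx": -2,"dy": -0.5,"dz": 0,"rx": 0,"ry": 0,"rz": 0},{"dx": -2,"dy": -0.5,"dz": 0,"rx": 0,"ry": 0,"rz": 0}])

```text
clock: 7.52
tcp_pos: [0.5136, 0.0176, 0.1777]
orientation: [1.901, 2.496, 0.008]
contact_force: [8.7, 2.8, -5.2]
grip_width: 0.0154
gripper_force: 49.0
```

Call:
send_rows(deltas=[{"dx": 0,"dy": 0,"dz": 0,"rx": 0,"ry": 0,"rz": 0},{"dx": 0,"dy": 0,"dz": 0,"rx": 0,"ry": 0,"rz": 0},{"dx": 0,"dy": 0,"dz": 0,"rx": 0,"ry": 0,"rz": 0},{"dx": 0,"dy": 0,"dz": 0,"rx": 0,"ry": 0,"rz": 0},{"dx": 0,"dy": 0,"dz": 0,"rx": 0,"ry": 0,"rz": 0}])

```text
clock: 7.93
tcp_pos: [0.5136, 0.0176, 0.1777]
orientation: [1.901, 2.496, 0.009]
contact_force: [7.3, 3.3, -4.7]
grip_width: 0.0151
gripper_force: 49.0
```

```bash
python3 - <<'E'
from h import *
g=grab('scene');f=grab('top')
a=cv2.resize(g['frame'][140:195,230:300],(420,330),interpolation=cv2.INTER_CUBIC)
b=cv2.resize(f['frame'][165:220,220:280],(360,330),interpolation=cv2.INTER_CUBIC)
cv2.imwrite('pics/s5.png',np.hstack([a,b]))
E
```

```text
(no output)
```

View pics/s5.png

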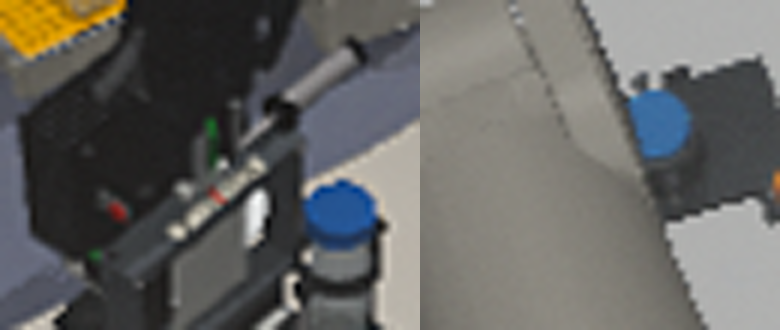

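The left half shows the pointer and the mark as a single red spot at (218,193). The hold is steady and the carriage hasn't moved, so I'm handing in.

```bash
python3 -c "
from bench import r
print(r.hand_in())"
```

```text
the job is handed in; nothing more can be done
None
```

The carriage is home against its stop, and I handed in at about 8 s with the gripper holding the shutter about 23 mm open, steady, pointer on the red mark; the hand-in returned no verdict.

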